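# Latch the sprung clamp open and push the block out

## Task

The brown block sits in the sprung clamp. Push the clamp's blue plate back past its stop pin and let it go, so that it comes part of the way back and stays latched open on the pin; only then push the block sideways to the right along the bed, out of the clamp, until it rests against the end stop. Only push: do not lift or tip the block, do not disturb the other things on the bench, and finish with the hand clear.

Things in the scene. Friction and masses are not known exactly. Their poses are not given: they have to be found in the camera images.
- clamp: Grey L-shaped clamp bed fixed on the bench, 12 mm thick. Origin on its underside, at bench height; x points away from the robot (the way the slide is pushed), y left along the bed, z up; yaw differs from run to run. Bed under the block's way: x -65..30, y -105..105 mm; its left end (y +105) is open. The slide runs along x at y = +55 mm.
- fence (a point): Foot of the near fence's inner face opposite the jaw, on the bed's top, at clamp x = -50 mm, y = +55 mm. The aluminium fence is 12 mm thick, 12 mm high over the bed (top 24 mm above the bench) and runs along the whole near side.
- channel_mouth (a point): Middle of the mouth of the channel to the right of the clamp, on the bed's top, clamp x = -17, y = -20 mm. The channel is 66 mm wide, between the fence (x -50) and a rail (face x +16, 8 mm high, top 20 mm above the bench), and runs right to the end stop. A flared lead-in of the rail begins at x 30, y -5 mm.
- end_stop (a point): Middle of the foot of the end stop's face, on the bed's top (12 mm above the bench), at clamp x = -17, y = -95 mm, at the right end of the channel; the stop is 16 mm high over the bed and faces clamp +y. A block square against it has its centre 35 mm before that face (clamp y -60 mm).
- pin_knob (a point): Top of the black knob of the brass stop pin, 71 mm above the bench, clamp x = 69, y = +55 mm; the pin stands in a fixed aluminium bridge (x 58..80, y 32..78 mm, 53 mm high) behind the slide. It works by itself: leave it alone.
- slide (a joint): Sprung slide, in m, growing as it is pushed along clamp +x; hard stop at 0.048. A spring drives it back to 0 (4.5 N at 0, 9 N at 0.048; about 10 N to push it slowly past the pin). At the start it presses on the block, about 0.004. Pushed beyond 0.035, the pin has dropped behind its tooth: let go, it comes back and stays latched at 0.030. Pushed less, it springs back onto the block.
- push_plate (a point): Centre of the near face of the blue push plate that stands on the slide's jaw and moves with it; 60 mm above the bench. The plate is 50 mm wide (clamp y), 10 mm thick, from 34 to 86 mm above the bench. Push it along clamp +x.
- jaw_face (a point): Centre of the near face of the steel jaw under the push plate (10 mm nearer than the plate's face), 23 mm above the bench. The jaw is 40 mm wide (clamp y 35..75 mm), its top 36 mm above the bench. The face stands 36 mm from the fence at joint 0, 66 mm when latched.
- block_center (a point): Centre of the brown block, 40 (clamp x) x 70 (clamp y) x 22 mm high, 120 g, loose on the bed: its centre is 23 mm and its top 34 mm above the bench. At the start it is clamped between fence and jaw, square to the clamp, centre at clamp x = -30 mm, y 47..63 mm, so that its left end sticks out 7 to 23 mm beyond the jaw.
- block: The same brown block; origin under its centre, x, y along its 40 and 70 mm sides, z up.
- air_cap: Spray gun air cap, white on a brass ring, 30 mm wide, 24 mm high, loose, to the left of the clamp; origin under its centre. Leave alone.
- sample_tin: Closed white tin, 67 mm wide, 73 mm high, loose; origin under its centre. Leave alone.
- funnel: Red funnel, mouth down, 69 mm wide, 70 mm high, loose; origin under its centre. Leave alone.

How it is judged:
On the way, in this order (a step that is already met when the one before it is completed fails the run):
1. the slide has been pushed back past its stop pin (value of joint slide above 0.035 m and y of block_center in the frame of clamp above 0.035 m), for 0.05 s.
2. the slide, let go by the robot, rests latched on the pin, with the block still in the clamp (value of joint slide between 0.027 and 0.033 m and contact force between slide and the arm below 0.3 N and contact force between slide and the fingers below 0.3 N and y of block_center in the frame of clamp above 0.035 m), for 0.2 s.
At the end, for the whole second after the job is handed in: The slide is latched (joint 0.027 to 0.033 m); the block lies flat and still on the bed in the channel, its centre at clamp y -50 to -68 mm (-60 mm is square against the end stop) (value of joint slide between 0.027 and 0.033 m and y of block_center in the frame of clamp between -0.068 and -0.05 m and x of block_center in the frame of clamp between -0.04 and 0.006 m and height (world z) of block_center between 0.019 and 0.027 m and angle between block's own z axis and vertical below 0.08 rad and linear speed of block below 0.01 m/s); the robot touches nothing.
It fails at once if the block is lifted or tipped (height (world z) of block_center above 0.031 m or angle between block's own z axis and vertical above 0.3 rad).
It fails at once if another thing on the bench is disturbed (moved over 10 mm) (distance of any of air_cap, sample_tin, funnel from where it was at the start of the episode above 0.01 m).
It also fails if it takes over 48 s, if anything falls off the work surface, if the arm or the gripper's body presses on something with over 40 N, if the wrist force passes 120 N, or if a joint passes its speed limit or range.

## Robot

A 6-joint arm with a two-finger parallel gripper is mounted at the origin on the work surface; the furniture and walls round the work are solid. World frame = base frame: x ahead of the robot, y to its left, z up, the work surface at z = 0. Lengths are in m, angles in rad, forces in N, time in s.
With the tool pointing down it reaches from about 0.35 to 0.975 m from the base axis. Payload 7.1 kg.
Tool frame: the origin (TCP) lies on the centre line of the jaws, within the pads' length; the fingertips stand 11 mm ahead of it and the grasp point (between the pads) lies 8 mm behind it; x points along the fingers, z is the direction in which the jaws open and shut, and the axes are right-handed (so a half turn about x gives the same grasp; the last joint's range is limited). The gripper opens to 88 mm and grips with 3 to 60 N. Pads are 20 mm wide; open, the fingers measure 115 mm over their backs; the gripper's body (75 mm by 178 mm) begins 61 mm behind the grasp point.
Start: joints at [1.143, 0.423, 1.63, -0, 1.089, -0.019], TCP at [0.248, 0.573, 0.205] pointing down, gripper open.
Joint ranges: [-3, 3], [-0.9, 2.11], [0.09, 2.58], [-1.31, 4.45], [0.11, 2.69], [-2.54, 2.54]. Speed limits (rad/s): [2.39, 2.39, 3.01, 3.14, 3.14, 3.14].

## Interface

Orientations are given as a unit quaternion [w, x, y, z].
In Python, from plant import r, optics gives the robot as it stands. The module is installed in compiled form; this text tells all that it offers.
- The arm moves only by the tool move_arm, never from a script. Its argument "targets" is a list that holds one entry, the list of rows, each a list of 5 numbers: the shift along the tool's x, y, z in mm, then the turn about the tool's x in degrees, then the gripper command: -1 is fully open, 1 is shut, values between are in proportion. In form: [[[x, y, z, spin, jaw], ...]]. A call has 1 to 12 rows; each row shifts and turns the commanded pose from where the row before left it, along the tool's axes as they then stand; what a row does not reach is not made up. A row lasts 1/10 s, in which the tool goes at most 50 mm and 8.59 degrees, less where a joint would pass 70% of its speed; a pose out of reach is approached as far as the arm can. A call with a gripper value outside its range is refused whole. The fingers move at their own pace and stop on an object; "grip_force" is the grip in N (left out, the last holds). Time passes only in rows, so rows that do not move let the fingers close. It gives the time, the measured TCP pose, the force and the opening at its end, in the units of the state.
- r.read_state(): the state, without advancing time (a new reading comes with each control period).
- optics.camera(name): name is "scene" or "top" or "wrist"; returns the picture (400x640x3 uint8, red, green, blue); there is no depth.
- optics.camera_params(name): a dict with "fov_y" (degrees; the focal length in pixels is half the picture's height over the tangent of half this angle, whatever the lens; pixels are square), "cx", "cy" (the principal point, pixels), "R" (3x3) and "t" (3): a world point X has camera coordinates R X + t. Camera axes: x right, y down, z forward; pixel columns grow to the right and rows downward; lengths in m; the calibration is good to about 2 mm. A picture is of the moment at which its call begins: read the wrist's pose just before it. camera_params takes no time and is no camera call; for the wrist camera it gives the pose at the moment of the call.
- r.sign_off(): hands the job in, once; it reports no verdict.
The state is a dict: "time_s": time; "qpos": joint angles; "joint_velocities": joint speeds; "joint_torque": joint torques, N m; "tool_pos": TCP position; "orientation": TCP orientation; "ft_force": force on the tool from outside, world axes, zero at the start; "torque": the same for the moment, N m; "grip_width": finger opening in m.
Only numpy, scipy, OpenCV 4.12 (cv2) and the standard library are available. Lean on these libraries where they do the work, as an engineer would, in place of code of your own. Each camera call takes 0.05 s, during which the arm holds its last target. There are 200 camera calls.

## Working session

There is one attempt and no reset: what is moved stays moved. The work goes in short steps, Python scripts to look and compute and a tool call to move; the robot and the scene stay as the last step left them, time stands still between calls to the robot, and variables do not carry over. Pictures are saved under pics/ and viewed, about 8 in all and at most 12, crops included, and the job is handed in when it is done.

Besides the shell and the picture viewer there is one more tool, called after "Call:" as name(argument=value, ...), one argument or row to a line, values as JSON. move_arm: Moves the arm, as the interface text tells. Its arguments: {"type":"object","properties":{"targets":{"type":"array","items":{"type":"array","items":{"type":"array","items":{"type":"number"}}}},"grip_force":{"type":"number"}},"required":["targets"]}

```bash
mkdir -p pics; python3 - <<'E'
from plant import r, optics
import cv2, numpy as np
s=r.read_state(); print(s)
for n in ("top","scene"):
    im=optics.camera(n); cv2.imwrite(f"pics/{n}0.png",im[:,:,::-1]); p=optics.camera_params(n); print(n,p)
E
```

```text
{'time_s': 0.0, 'qpos': array([ 1.14299550e+00,  4.23831717e-01,  1.63069267e+00,  8.76039858e-06,
        1.08861009e+00, -1.89922978e-02]), 'joint_velocities': array([ 6.36465542e-04, -4.67564715e-04, -2.55446766e-04,  8.90717955e-04,
        3.68885543e-05, -4.24755804e-04]), 'joint_torque': array([ 2.38118606e-03, -5.44622970e+01, -2.73671454e+01,  6.46166294e-02,
        2.28860078e-02, -1.74613501e-04]), 'tool_pos': array([0.24817242, 0.57297289, 0.20450637]), 'orientation': array([ 0.59062085, -0.38838595,  0.59154632,  0.38780963]), 'ft_force': array([-0.16404222, -0.27938895,  0.54709009]), 'torque': array([-0.02572232,  0.04550789, -0.01781693]), 'grip_width': 0.0878453106141182}
top {'fov_y': 52.88156832310949, 'cx': 309.4510190169079, 'cy': 202.3226075083195, 'R': array([[-1.36742328e-01, -9.90606646e-01,  9.59342786e-05],
       [-9.69263958e-01,  1.33776209e-01, -2.06473496e-01],
       [ 2.04521184e-01, -2.83266521e-02, -9.78452189e-01]]), 't': array([0.1436698 , 0.49140943, 0.92346014])}
scene {'fov_y': 54.202837840423214, 'cx': 315.53796110948974, 'cy': 192.39117856666758, 'R': array([[-0.67122129, -0.74125356, -0.0022679 ],
       [-0.29035926,  0.26573923, -0.91927916],
       [ 0.68202162, -0.61638123, -0.39359966]]), 't': array([0.37645538, 0.17273214, 0.60914742])}
```

View pics/top0.png

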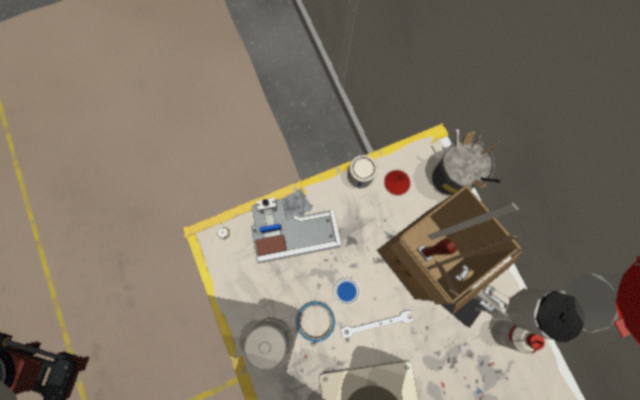

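View pics/scene0.png

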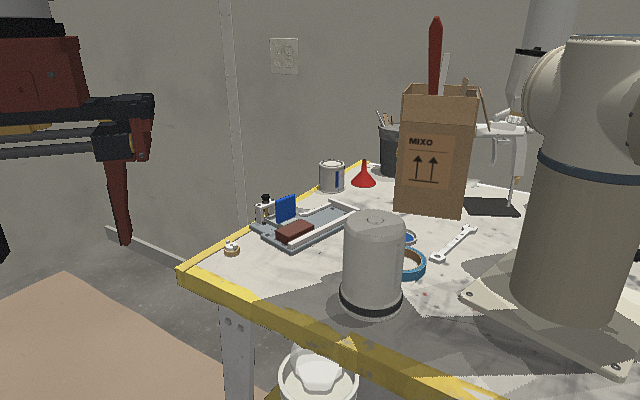

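The top view shows the clamp at about (290,235), with the block at (270,245), the blue plate at (270,228) and the knob at (265,203). The air cap is at (223,233), the tin at (362,170) and the funnel at (397,182). The scene view shows the clamp at about (300,225). I'll measure with masks and rays.

```bash
cat > h.py <<'E'
import numpy as np, cv2
from plant import r, optics
def ray(p,uv,shape=(400,640)):
    f=shape[0]/2/np.tan(np.radians(p["fov_y"])/2)
    d=np.array([(uv[0]-p["cx"])/f,(uv[1]-p["cy"])/f,1.]); R=np.array(p["R"])
    return -R.T@p["t"], R.T@d
def onz(p,uv,z):
    c,d=ray(p,uv); return c+d*(z-c[2])/d[2]
def proj(p,X):
    f=200/np.tan(np.radians(p["fov_y"])/2); c=np.array(p["R"])@X+p["t"]
    return np.array([f*c[0]/c[2]+p["cx"], f*c[1]/c[2]+p["cy"]])
def blobs(im,lo,hi,roi,amin=10):
    hsv=cv2.cvtColor(im,cv2.COLOR_RGB2HSV); m=cv2.inRange(hsv,lo,hi); k=np.zeros_like(m); x0,y0,x1,y1=roi; k[y0:y1,x0:x1]=m[y0:y1,x0:x1]
    cs,_=cv2.findContours(k,cv2.RETR_EXTERNAL,cv2.CHAIN_APPROX_NONE)
    return [c for c in cs if cv2.contourArea(c)>=amin]
E
python3 - <<'E'
from h import *
im=cv2.imread("pics/top0.png"); c=im[185:275,205:355]
cv2.imwrite("pics/topc.png",cv2.resize(c,None,fx=5,fy=5,interpolation=cv2.INTER_CUBIC))
p=optics.camera_params("top"); rgb=im[:,:,::-1].copy()
for n,lo,hi,z in (("block",(0,70,40),(14,255,200),.034),("blue",(105,120,60),(125,255,255),.086)):
    for q in blobs(rgb,lo,hi,(205,185,355,275)):
        rc=cv2.minAreaRect(q); b=cv2.boxPoints(rc)
        print(n,rc,[onz(p,v,z).round(4).tolist() for v in b], onz(p,rc[0],z).round(4))
print("airc",onz(p,(223,233),.024),"stop end",onz(p,(338,228),.02),"tin",onz(p,(363,165),.073),"fun",onz(p,(397,182),.03),"cam",ray(p,(0,0))[0])
E
```

```text
block ((270.3269348144531, 244.6346435546875), (15.100939750671387, 28.240720748901367), 78.69007110595703) [[0.4358, 0.2179, 0.034], [0.44, 0.1499, 0.034], [0.4034, 0.1472, 0.034], [0.3994, 0.2147, 0.034]] [0.4196 0.1825 0.034 ]
blue ((269.5577087402344, 227.78846740722656), (4.902902603149414, 19.611610412597656), 78.69007110595703) [[0.4566, 0.1983, 0.086], [0.4595, 0.1533, 0.086], [0.448, 0.1525, 0.086], [0.4452, 0.1974, 0.086]] [0.4523 0.1754 0.086 ]
airc [0.46493947 0.29496647 0.024     ] stop end [0.43912799 0.01323647 0.02      ] tin [ 0.57549433 -0.06499074  0.073     ] fun [ 0.53243728 -0.14980527  0.03      ] cam [0.30708403 0.1027399  1.00501084]
```

View pics/topc.png

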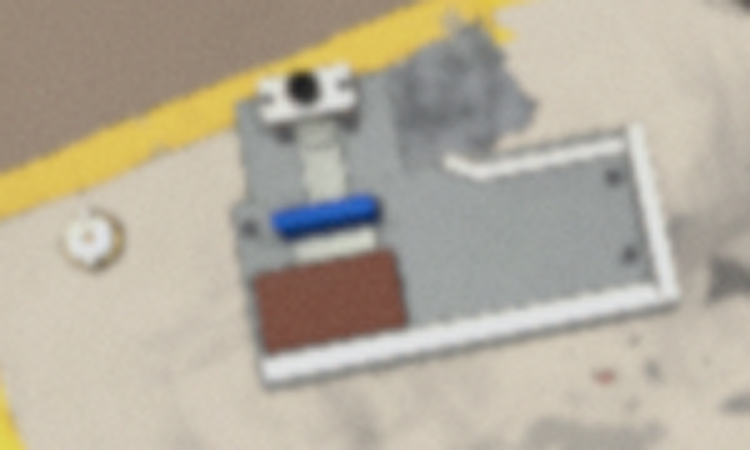

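```bash
python3 - <<'E'
from h import *
p=optics.camera_params("top")
F=lambda u,v,z: onz(p,(205+(u-2)/5,185+(v-2)/5),z)
L=[("fence outL",265,378,.024,(-62,105)),("fence outR",665,298,.024,(-62,-105)),("knob",303,87,.071,(69,55)),("stop faceL foot",630,150,.028,None),("rail kink",480,172,.02,(20,-20)),("flare",447,158,.02,(34,-5)),
("plate L top near",280,232,.086,(None,80)),("plate R top near",380,217,.086,(None,30)),("bedL",240,120,.012,(None,105)),("stop outer near",678,298,.028,None),("stop outer far",640,125,.028,None)]
W={}
for n,u,v,z,c in L: W[n]=F(u,v,z); print(n,W[n].round(4),c)
# fit
src=[];dst=[]
for n,u,v,z,c in L:
    if c and c[0] is not None: src.append(c); dst.append(W[n][:2])
src=np.array(src,float)/1000;dst=np.array(dst)
a,b=src-src.mean(0),dst-dst.mean(0)
th=np.arctan2((a[:,0]*b[:,1]-a[:,1]*b[:,0]).sum(),(a*b).sum()); R=np.array([[np.cos(th),-np.sin(th)],[np.sin(th),np.cos(th)]])
t=dst.mean(0)-R@src.mean(0); print("yaw",np.degrees(th),"t",t.round(4)); print(((src@R.T+t)-dst).round(4))
for n,X in W.items(): print(n,(R.T@(X[:2]-t)*1000).round(1))
print("block",R.T@(np.array([.4196,.1825])-t))
E
```

```text
fence outL [0.3875 0.2182 0.024 ] (-62, 105)
fence outR [0.3993 0.0206 0.024 ] (-62, -105)
knob [0.5175 0.1797 0.071 ] (69, 55)
stop faceL foot [0.4735 0.027  0.028 ] None
rail kink [0.4741 0.1018 0.02  ] (20, -20)
flare [0.4833 0.1171 0.02  ] (34, -5)
plate L top near [0.4477 0.1967 0.086 ] (None, 80)
plate R top near [0.4484 0.1503 0.086 ] (None, 30)
bedL [0.5182 0.2178 0.012 ] (None, 105)
stop outer near [0.3981 0.0147 0.028 ] None
stop outer far [0.4853 0.0203 0.028 ] None
yaw 3.0302527566005004 t [0.4529 0.1215]
[[-0.0021  0.0049]
 [-0.0028 -0.0073]
 [ 0.0014  0.0004]
 [-0.0002  0.0008]
 [ 0.0038  0.0012]]
fence outL [-60.1 100. ]
fence outR [-58.8 -97.9]
knob [67.6 54.7]
stop faceL foot [ 15.6 -95.4]
rail kink [ 20.2 -20.8]
flare [30.2 -6. ]
plate L top near [-1.1 75.4]
plate R top near [-3. 29.]
bedL [70.4 92.8]
stop outer near [ -60.3 -103.8]
stop outer far [  27.  -102.8]
block [-0.02998345  0.06269917]
```

```bash
python3 - <<'E'
from h import *
from scipy.spatial.transform import Rotation as Ro
s=r.read_state(); q=s["orientation"]; T=Ro.from_quat(np.r_[q[1:],q[0]]).as_matrix()
print(T.round(3)); p=optics.camera_params("wrist"); C=-np.array(p["R"]).T@p["t"]
print("cam in tool",T.T@(C-s["tool_pos"]),"view dir in tool",T.T@np.array(p["R"])[2],"right",T.T@np.array(p["R"])[0],p["fov_y"])
g=np.array([.42,.20,.205]); print("shift mm",1000*T.T@(g-s["tool_pos"]))
y=np.radians(3.0);cx=np.array([np.cos(y),np.sin(y),0]);print("clamp x in tool",T.T@cx, np.degrees(np.arctan2(*(T.T@cx)[[2,1]])))
E
```

```text
[[-0.001 -0.918  0.398]
 [-0.001  0.398  0.918]
 [-1.     0.    -0.001]]
cam in tool [-0.17944298  0.0664174  -0.00026876] view dir in tool [ 9.69103976e-01 -2.46651136e-01 -8.36815834e-04] right [ 6.88188066e-04 -6.88785177e-04  9.99999526e-01] 61.4763251507649
shift mm [-4.31511435e-02 -3.05912858e+02 -2.74005895e+02]
clamp x in tool [-6.22011231e-04 -8.95518972e-01  4.45022902e-01] 153.5751904641232
```

Call:
move_arm(
  targets=[
    [[0,-24.7,-27,0,1],[0,-24.7,-27,0,1],[0,-24.7,-27,0,1],[0,-24.7,-27,0,1],[0,-24.7,-27,0,1],[0,-24.7,-27,0,1],[0,-24.7,-27,0,1],[0,-24.7,-27,0,1],[0,-24.7,-27,0,1],[0,-24.7,-27,0,1],[0,-24.7,-27,0,1],[0,-24.7,-27,0,1]],
  ],
  grip_force=30,
)

```text
time_s: 1.3
tool_pos: [0.3917, 0.1569, 0.2052]
orientation: [0.591, -0.388, 0.591, 0.388]
ft_force: [1.1, -0.4, 0.5]
grip_width: 0.0006
```

Call:
move_arm(
  targets=[
    [[15,0,0,-6.6,1],[15,0,0,-6.6,1],[15,0,0,-6.6,1],[15,0,0,-6.6,1],[0,0,0,0,1]],
  ],
)

```text
time_s: 1.8
tool_pos: [0.3901, 0.1577, 0.1437]
orientation: [0.485, -0.512, 0.488, 0.514]
ft_force: [-0.3, -0.0, 0.3]
grip_width: 0.0007
```

```bash
python3 - <<'E'
from h import *
s=r.read_state(); p=optics.camera_params("wrist"); im=optics.camera("wrist"); cv2.imwrite("pics/w1.png",im[:,:,::-1])
import pickle; pickle.dump((s,p),open("w1.pkl","wb"))
print(s["time_s"],s["tool_pos"],s["orientation"],s["grip_width"],s["ft_force"])
E
```

```text
1.8 [0.3901372  0.15774375 0.14372105] [ 0.48539701 -0.51241657  0.48786634  0.51361994] 0.0007253288036065174 [-0.34521696 -0.04655002  0.30021201]
```

View pics/w1.png

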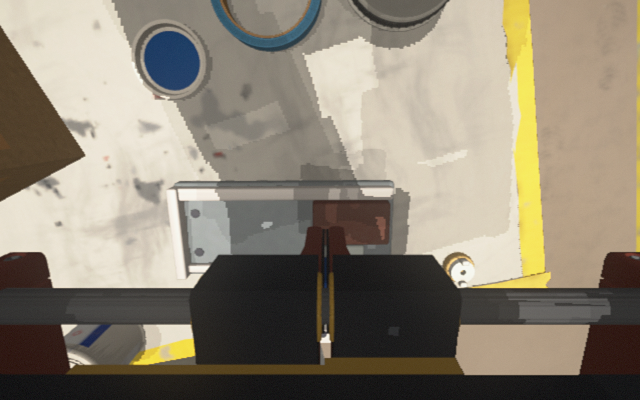

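```bash
python3 - <<'E'
from h import *
import pickle
s,p=pickle.load(open("w1.pkl","rb")); im=cv2.imread("pics/w1.png"); g=cv2.cvtColor(im,cv2.COLOR_BGR2GRAY)
for u in (205,260,300): print(u,g[176:206,u].tolist())
for u in (330,350,380): print(u,g[180:250,u].tolist())
for v in (215,240): print(v,"L",g[v,160:192].tolist(),"R",g[v,380:415].tolist())
for q in blobs(im[:,:,::-1].copy(),(0,60,20),(14,255,200),(290,180,410,260)):
    rc=cv2.minAreaRect(q); print(rc,[ (b.round(1).tolist(),onz(p,b,.034).round(4).tolist()) for b in cv2.boxPoints(rc)])
c=im[170:290,150:490]; cv2.imwrite("pics/w1c.png",cv2.resize(c,(800,282),interpolation=cv2.INTER_CUBIC))
E
```

```text
205 [215, 212, 212, 211, 198, 110, 102, 136, 153, 159, 131, 118, 158, 225, 240, 242, 240, 237, 237, 237, 237, 235, 233, 229, 205, 170, 167, 167, 167, 168]
260 [138, 137, 137, 130, 100, 78, 84, 98, 103, 105, 95, 103, 127, 150, 163, 162, 160, 159, 158, 157, 157, 154, 151, 141, 115, 109, 106, 108, 109, 106]
300 [116, 115, 110, 125, 107, 76, 78, 84, 83, 88, 94, 97, 113, 120, 124, 123, 121, 120, 122, 121, 119, 119, 118, 108, 88, 88, 84, 84, 84, 84]
330 [86, 76, 80, 83, 85, 89, 96, 105, 133, 153, 160, 160, 158, 158, 157, 156, 155, 157, 150, 126, 61, 43, 46, 51, 62, 69, 69, 71, 68, 68, 67, 67, 68, 68, 69, 69, 70, 69, 68, 67, 69, 69, 61, 62, 62, 61, 58, 46, 41, 42, 40, 42, 41, 41, 42, 40, 39, 41, 41, 40, 41, 40, 41, 38, 40, 39, 39, 39, 38, 40]
350 [82, 79, 89, 93, 85, 91, 100, 108, 132, 141, 143, 143, 142, 142, 141, 142, 142, 143, 137, 112, 57, 45, 46, 52, 60, 63, 61, 59, 58, 58, 60, 59, 59, 60, 56, 59, 56, 57, 55, 54, 58, 61, 65, 63, 61, 61, 59, 61, 63, 63, 62, 62, 60, 65, 71, 73, 71, 69, 76, 76, 74, 73, 74, 72, 71, 92, 118, 131, 138, 138]
380 [113, 103, 129, 141, 146, 128, 120, 148, 205, 2
[... 426 characters left out ...]
1, 60, 60, 62, 61, 60, 64, 62, 60, 65, 82, 96, 101, 113, 122, 120, 123, 124, 122, 124, 125, 124, 124, 124, 126, 124, 122, 128, 169, 202, 203, 201, 200, 201, 200]
240 L [216, 219, 218, 214, 212, 212, 212, 214, 218, 224, 226, 224, 228, 238, 239, 241, 242, 243, 245, 243, 233, 196, 138, 104, 101, 99, 99, 100, 129, 153, 155, 155] R [65, 67, 70, 68, 65, 67, 66, 66, 70, 83, 91, 108, 122, 123, 124, 122, 120, 123, 122, 122, 121, 122, 121, 122, 120, 121, 127, 170, 205, 206, 206, 205, 207, 206, 205]
((345.0, 229.5), (59.0, 88.0), 90.0) [([301.0, 200.0], [0.3993, 0.136, 0.034]), ([389.0, 200.0], [0.3952, 0.214, 0.034]), ([389.0, 259.0], [0.4515, 0.2196, 0.034]), ([301.0, 259.0], [0.4559, 0.138, 0.034])]
```

View pics/w1c.png

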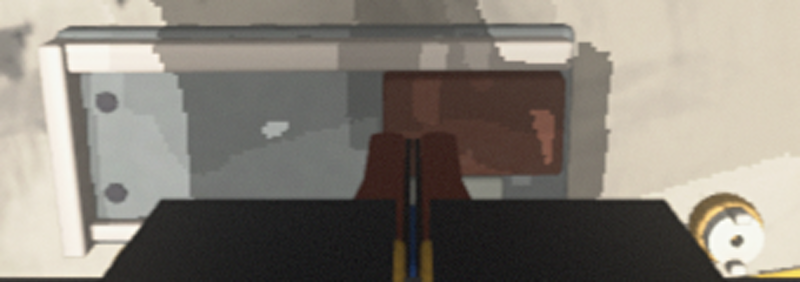

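```bash
python3 - <<'E'
from h import *
import pickle
s,p=pickle.load(open("w1.pkl","rb"))
P={}
for n,u,v,z in (("fi205",205,200,.024),("fi300",300,199.5,.024),("fi320",320,199.5,.024),("fo205",205,188.3,.024),("fo330",330,188,.024),("fo380",380,188,.024),("fLout",393.5,188,.024),("blkL215",390.2,215,.034),("blkL235",389.5,235,.034),("blkfar360",360,244.7,.034),("blkfar380",380,244.2,.034),("blkR215",312.8,215,.034),("blknear",350,200,.034),("stop215",179,215,.028),("stop240",181.7,240,.028),("cap",465,272,.024)):
    P[n]=onz(p,(u,v),z); print(n,P[n].round(4))
d=P["fi320"]-P["fi205"]; print("yaw",np.degrees(np.arctan2(-d[0],d[1])))
d=P["fo380"]-P["fo205"]; print("yaw",np.degrees(np.arctan2(-d[0],d[1])))
d=P["blkfar380"]-P["blkfar360"]; print("yaw",np.degrees(np.arctan2(-d[0],d[1])))
d=P["stop240"]-P["stop215"]; print("yaw",np.degrees(np.arctan2(d[1],d[0])))
th=np.radians(3.0);R=np.array([[np.cos(th),-np.sin(th)],[np.sin(th),np.cos(th)]]);t=np.array([.4529,.1215])
for n in P: print(n,(R.T@(P[n][:2]-t)*1000).round(1))
E
```

```text
fi205 [0.4065 0.0472 0.024 ]
fi300 [0.4015 0.1344 0.024 ]
fi320 [0.4005 0.1528 0.024 ]
fo205 [0.3955 0.0476 0.024 ]
fo330 [0.3892 0.1614 0.024 ]
fo380 [0.3869 0.2068 0.024 ]
fLout [0.3862 0.2191 0.024 ]
blkL215 [0.409  0.2165 0.034 ]
blkL235 [0.428  0.2177 0.034 ]
blkfar360 [0.4388 0.1916 0.034 ]
blkfar380 [0.4374 0.2099 0.034 ]
blkR215 [0.4127 0.1471 0.034 ]
blknear [0.397  0.1795 0.034 ]
stop215 [0.421  0.0243 0.028 ]
stop240 [0.4453 0.0255 0.028 ]
cap [0.4656 0.2968 0.024 ]
yaw 3.268093726726977
yaw 3.107457340571815
yaw 4.558392631965759
yaw 2.873680060009814
fi205 [-50.2 -71.8]
fi300 [-50.7  15.6]
fi320 [-50.7  34. ]
fo205 [-61.2 -70.8]
fo330 [-61.5  43.1]
fo380 [-61.5  88.7]
fLout [-61.5 100.9]
blkL215 [-38.9  97.1]
blkL235 [-19.8  97.4]
blkfar360 [-10.4  70.7]
blkfar380 [-10.9  89.1]
blkR215 [-38.8  27.6]
blknear [-52.8  60.8]
stop215 [-37.  -95.4]
stop240 [-12.6 -95.4]
cap [ 21.9 174.4]
```

The wrist view shows the fence's inner edge at v≈200, the end stop at u≈180, the block at u 313–390 / v 200–245, and the air cap at (465,272). In the clamp frame (yaw 3°, origin (.4529,.1215)) the fence comes out at −50.5, the stop at −95.4 and the block at y≈62, all in agreement with the sizes given. Next I go to the plate.

Call:
move_arm(
  targets=[
    [[0,0,7.8,0,1],[0,0,7.8,0,1],[20,0,0,0,1],[20,0,0,0,1],[20,0,0,0,1],[20,0,0,0,1],[0,-12,0,0,1],[0,-12,0,0,1],[0,-12,0,0,1],[0,0,0,0,1],[0,0,0,0,1]],
  ],
)

```text
time_s: 2.95
tool_pos: [0.4275, 0.1759, 0.0659]
orientation: [-0.487, 0.513, -0.487, -0.512]
ft_force: [-0.4, 0.4, -0.6]
grip_width: 0.0004
```

Call:
move_arm(
  targets=[
    [[0,-5,0,0,1],[0,-5,0,0,1],[0,-5,0,0,1],[0,-5,0,0,1],[0,0,0,0,1]],
  ],
)

```text
time_s: 3.45
tool_pos: [0.4453, 0.1765, 0.065]
orientation: [0.486, -0.512, 0.488, 0.513]
ft_force: [-5.4, -0.1, 3.7]
grip_width: 0.0005
```

Call:
move_arm(
  targets=[
    [[0,-5,0,0,1],[0,-5,0,0,1],[0,-5,0,0,1],[0,-5,0,0,1],[0,-4,0,0,1],[0,-4,0,0,1],[0,-3,0,0,1],[0,-3,0,0,1],[0,0,0,0,1],[0,0,0,0,1]],
  ],
)

```text
time_s: 4.45
tool_pos: [0.4779, 0.1782, 0.0648]
orientation: [0.485, -0.512, 0.489, 0.514]
ft_force: [-8.7, 0.8, 5.5]
grip_width: 0.0008
```

```bash
python3 - <<'E'
from h import *
s=r.read_state(); im=optics.camera("top")[:,:,::-1]; cv2.imwrite("pics/t2.png",im)
th=np.radians(3.0);R=np.array([[np.cos(th),-np.sin(th)],[np.sin(th),np.cos(th)]]);t=np.array([.4529,.1215])
print(s["time_s"],(R.T@(s["tool_pos"][:2]-t)*1000).round(1),s["ft_force"])
im=optics.camera("scene")[:,:,::-1]
cv2.imwrite("pics/s2.png",cv2.resize(im[150:290,200:400],None,fx=4,fy=4,interpolation=cv2.INTER_CUBIC))
E
```

```text
4.45 [28.  55.3] [-8.69616123  0.83448653  5.50644001]
```

View pics/s2.png

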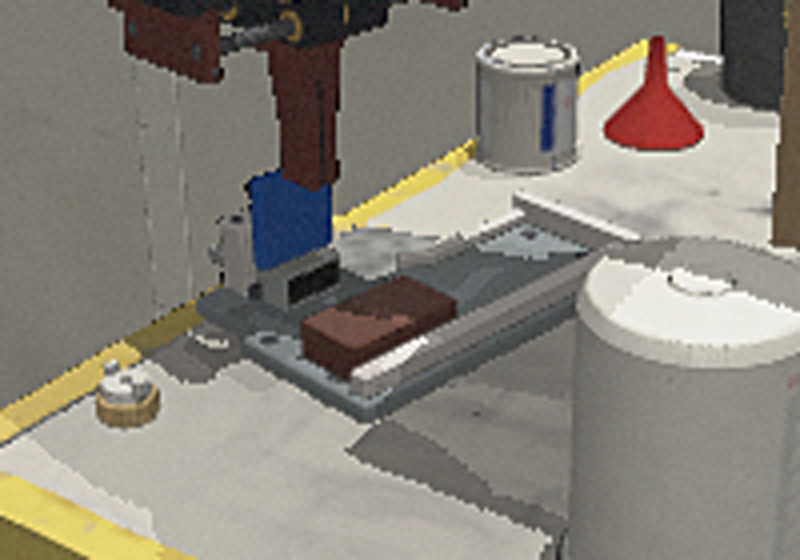

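The scene crop shows the plate pushed well back (gap between jaw and block) and the block still against the fence. The force of 8.7 N fits a slide value of about 0.042. I push 3 mm more for margin, then back off.

Call:
move_arm(
  targets=[
    [[0,-3,0,0,1],[0,0,0,0,1],[0,5,0,0,1],[0,5,0,0,1],[0,5,0,0,1],[0,5,0,0,1],[0,10,0,0,1],[0,15,0,0,1],[0,25,0,0,1],[0,25,0,0,1],[0,0,0,0,1],[0,0,0,0,1]],
  ],
)

```text
time_s: 5.75
tool_pos: [0.3896, 0.1742, 0.0656]
orientation: [-0.487, 0.513, -0.486, -0.513]
ft_force: [0.4, -0.4, -0.4]
grip_width: 0.0006
```

```bash
python3 - <<'E'
from h import *
s=r.read_state()
th=np.radians(3.0);R=np.array([[np.cos(th),-np.sin(th)],[np.sin(th),np.cos(th)]]);t=np.array([.4529,.1215])
print(s["time_s"],(R.T@(s["tool_pos"][:2]-t)*1000).round(1),s["tool_pos"],s["ft_force"])
im=optics.camera("scene")[:,:,::-1]
cv2.imwrite("pics/s3.png",cv2.resize(im[150:290,200:400],None,fx=4,fy=4,interpolation=cv2.INTER_CUBIC))
# slide from the blue plate's left top corner in scene: predicted vs seen
p=optics.camera_params("scene")
for sl in (.004,.030,.042):
    for z in (.086,):
        print(sl,[proj(p,np.r_[R@np.array([-.004+sl,y])+t,z]).round(1).tolist() for y in (.08,.03)])
b=max(blobs(im[:,:,::-1].copy(),(105,120,40),(125,255,255),(230,170,330,260)),key=cv2.contourArea)[:,0]
print("blue bbox",b.min(0),b.max(0)); im2=optics.camera("top"); cv2.imwrite("pics/t3.png",im2[:,:,::-1])
E
```

```text
5.75 [-60.5  56. ] [0.38960047 0.17421837 0.06562394] [ 0.36527529 -0.42676053 -0.37999408]
0.004 [[277.2, 201.1], [296.3, 193.8]]
0.03 [[268.8, 197.3], [287.7, 190.3]]
0.042 [[265.0, 195.6], [283.9, 188.7]]
blue bbox [267 190] [286 219]
```

View pics/s3.png

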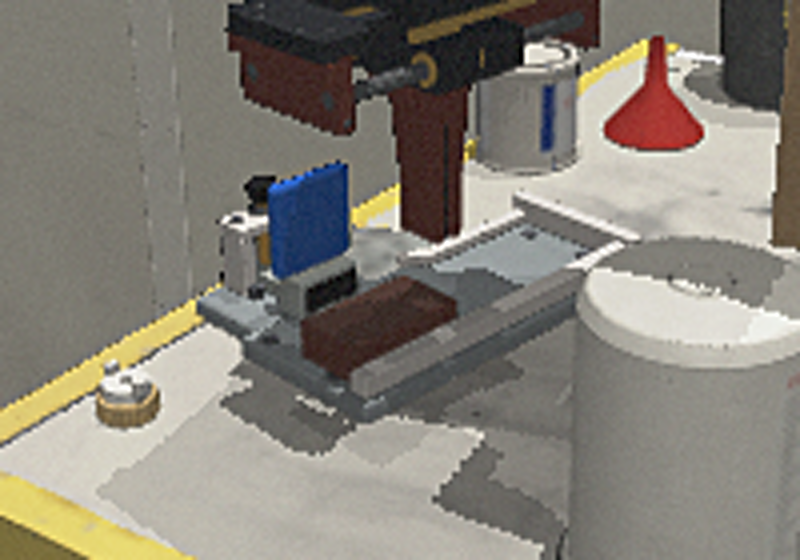

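The slide is latched: the blue plate's box starts at (267,190), and 0.030 predicts (269,190). The block and the air cap are undisturbed. Now I move round to the block's left end.

Call:
move_arm(
  targets=[
    [[0,0,17,0,1],[0,0,17,0,1],[0,-7,17,0,1],[0,-7,18,0,1],[0,-8,0,0,1],[0,-7.5,0,0,1],[12,0,0,0,1],[12,0,0,0,1],[9.5,0,0,0,1],[0,0,0,0,1],[0,0,0,0,1]],
  ],
)

```text
time_s: 6.95
tool_pos: [0.4141, 0.2438, 0.0312]
orientation: [0.486, -0.513, 0.487, 0.513]
ft_force: [-0.4, 0.3, 0.3]
grip_width: 0.0
```

```bash
python3 - <<'E'
from h import *
s=r.read_state()
th=np.radians(3.0);R=np.array([[np.cos(th),-np.sin(th)],[np.sin(th),np.cos(th)]]);t=np.array([.4529,.1215])
print(s["time_s"],(R.T@(s["tool_pos"][:2]-t)*1000).round(1),s["tool_pos"],s["ft_force"])
im=optics.camera("scene")[:,:,::-1]
cv2.imwrite("pics/s4.png",cv2.resize(im[150:290,200:400],None,fx=4,fy=4,interpolation=cv2.INTER_CUBIC))
E
```

```text
6.95 [-32.4 124.2] [0.41407389 0.24383531 0.03119374] [-0.35013295  0.28480666  0.26786331]
```

View pics/s4.png

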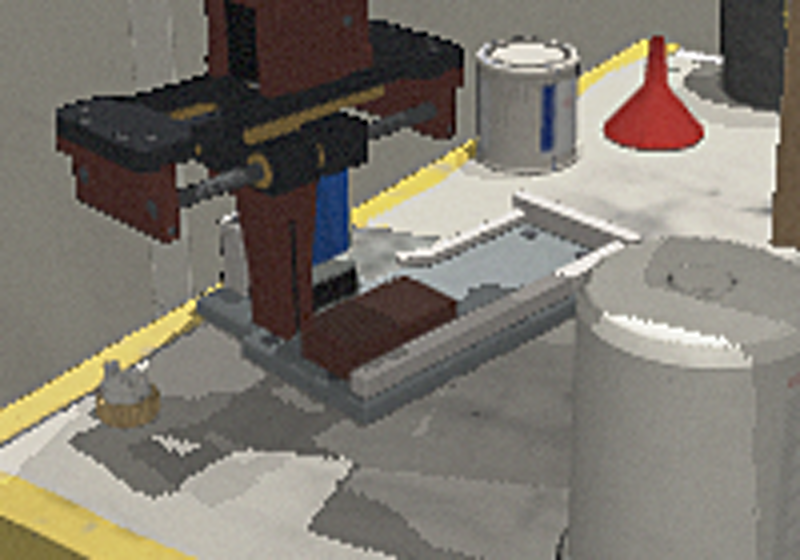

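The finger stands just left of the block, above the bed and clear of the plate and the air cap. I push.

Call:
move_arm(
  targets=[
    [[0,-2,-4,0,1],[0,0,-5,0,1],[0,0,-5,0,1],[0,0,-5,0,1],[0,0,-6,0,1],[0,0,-7,0,1],[0,0,-7,0,1],[0,0,-7,0,1],[0,0,-7,0,1],[0,0,-7,0,1]],
  ],
)

```text
time_s: 8.0
tool_pos: [0.4198, 0.1838, 0.0318]
orientation: [0.487, -0.513, 0.487, 0.513]
ft_force: [-0.6, -0.8, 0.3]
grip_width: 0.0004
```

```bash
python3 - <<'E'
from h import *
s=r.read_state()
th=np.radians(3.0);R=np.array([[np.cos(th),-np.sin(th)],[np.sin(th),np.cos(th)]]);t=np.array([.4529,.1215])
print(s["time_s"],(R.T@(s["tool_pos"][:2]-t)*1000).round(1),s["tool_pos"],s["ft_force"])
im=optics.camera("scene")[:,:,::-1]
cv2.imwrite("pics/s5.png",cv2.resize(im[150:290,200:400],None,fx=4,fy=4,interpolation=cv2.INTER_CUBIC))
E
```

```text
8.0 [-29.8  64. ] [0.41976526 0.18380779 0.03175014] [-0.59104538 -0.83802055  0.26403746]
```

View pics/s5.png

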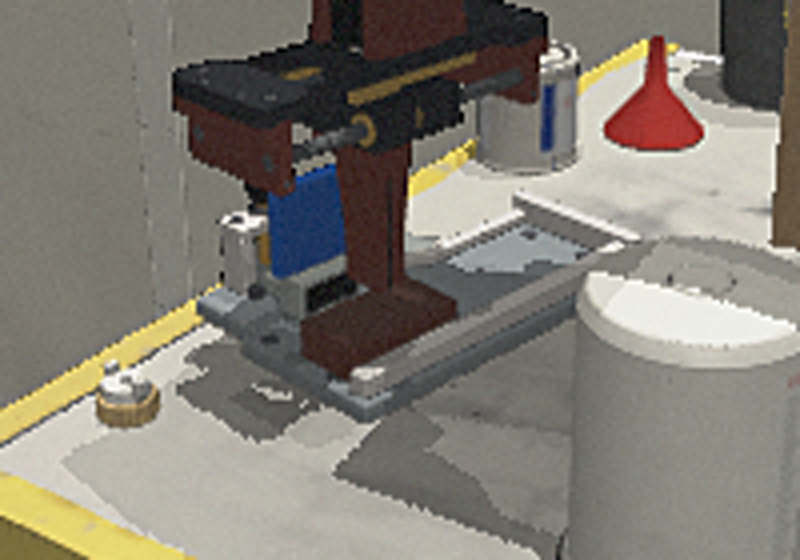

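The block has not moved, although the finger's measured position would be inside it. I'll check the projected fingertip against the picture before moving again.

```bash
python3 - <<'E'
from h import *
p=optics.camera_params("scene"); s=r.read_state()
th=np.radians(3.0);R=np.array([[np.cos(th),-np.sin(th)],[np.sin(th),np.cos(th)]]);t=np.array([.4529,.1215])
c=lambda X:((proj(p,X)-[200,150])*4+1.5).round(0).tolist()
for tp in ([.4141,.2438,.0312],[.4198,.1838,.0318],[.3896,.1742,.0656]):
    tp=np.array(tp); print("tip",c(tp-[0,0,.011]),"tcp",c(tp))
B=lambda x,y,z:c(np.r_[R@np.array([x,y])+t,z])
print("block near left bottom/top, right near top, left far top",B(-.05,.097,.012),B(-.05,.097,.034),B(-.05,.027,.034),B(-.01,.097,.034),"far right top",B(-.01,.027,.034))
print("fence left top outer",B(-.062,.105,.024),"stop",B(-.05,-.095,.028),"jawface topL",B(.016,.075,.036))
pt=optics.camera_params("top"); im=optics.camera("top"); cv2.imwrite("pics/t6.png",im[:,:,::-1])
tp=s["tool_pos"]; print("top px tcp",proj(pt,tp),[proj(pt,np.r_[R@np.array([-.03,y])+t,.034]).round(1).tolist() for y in (.097,.027)], s["tool_pos"],s["ft_force"])
for q in blobs(im,(0,70,30),(14,255,200),(235,220,330,270)): print(cv2.minAreaRect(q))
cv2.imwrite("pics/t6c.png",cv2.resize(im[190:270,230:350,::-1],None,fx=6,fy=6,interpolation=cv2.INTER_CUBIC))
E
```

```text
tip [288.0, 381.0] tcp [287.0, 361.0]
tip [380.0, 334.0] tcp [379.0, 314.0]
tip [434.0, 288.0] tcp [433.0, 267.0]
block near left bottom/top, right near top, left far top [357.0, 389.0] [356.0, 348.0] [461.0, 299.0] [301.0, 320.0] far right top [406.0, 273.0]
fence left top outer [361.0, 382.0] stop [617.0, 234.0] jawface topL [302.0, 284.0]
top px tcp [270.13754505 244.75597326] [[256.3, 247.3], [284.8, 241.8]] [0.41959008 0.18313435 0.03172076] [-0.38156207  0.26966081 -0.96854413]
```

View pics/t6c.png

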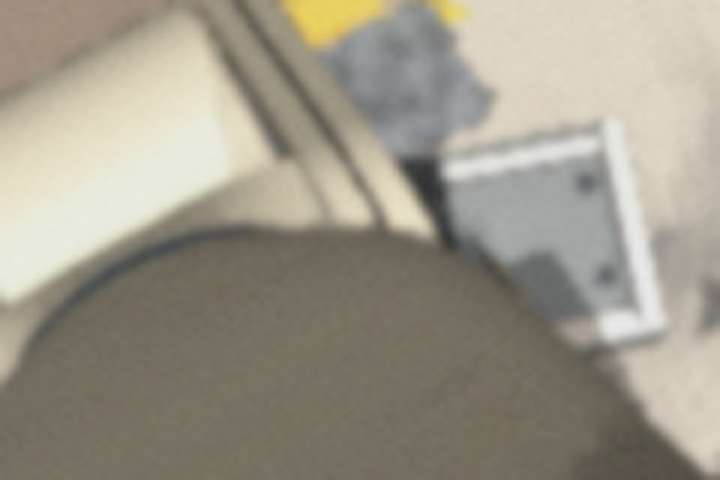

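The pictures settle it: with the jaws shut, the real tips show 24 mm higher than the stated tip offset (scene: predicted v 381, seen 337; the wrist view agrees). The finger therefore passed about 11 mm above the block without touching it. I go back to the left of the block and lower by 24 mm.

Call:
move_arm(
  targets=[
    [[0,0,15,0,1],[0,0,15,0,1],[0,0,15,0,1],[0,0,15,0,1],[0,0,0,0,1],[8,0,0,0,1],[8,0,0,0,1],[6,0,0,0,1],[0,0,0,0,1],[0,0,0,0,1]],
  ],
)

```text
time_s: 9.1
tool_pos: [0.4164, 0.2439, 0.0094]
orientation: [0.487, -0.513, 0.487, 0.513]
ft_force: [1.4, -0.1, -0.1]
grip_width: 0.0005
```

```bash
python3 - <<'E'
from h import *
s=r.read_state()
th=np.radians(3.0);R=np.array([[np.cos(th),-np.sin(th)],[np.sin(th),np.cos(th)]]);t=np.array([.4529,.1215])
print(s["time_s"],(R.T@(s["tool_pos"][:2]-t)*1000).round(1),s["tool_pos"],s["ft_force"])
im=optics.camera("scene")[:,:,::-1]
cv2.imwrite("pics/s7.png",cv2.resize(im[150:290,200:400],None,fx=4,fy=4,interpolation=cv2.INTER_CUBIC))
E
```

```text
9.1 [-30.  124.1] [0.41643883 0.24390344 0.00938572] [ 1.40299484 -0.0589681  -0.14662455]
```

View pics/s7.png

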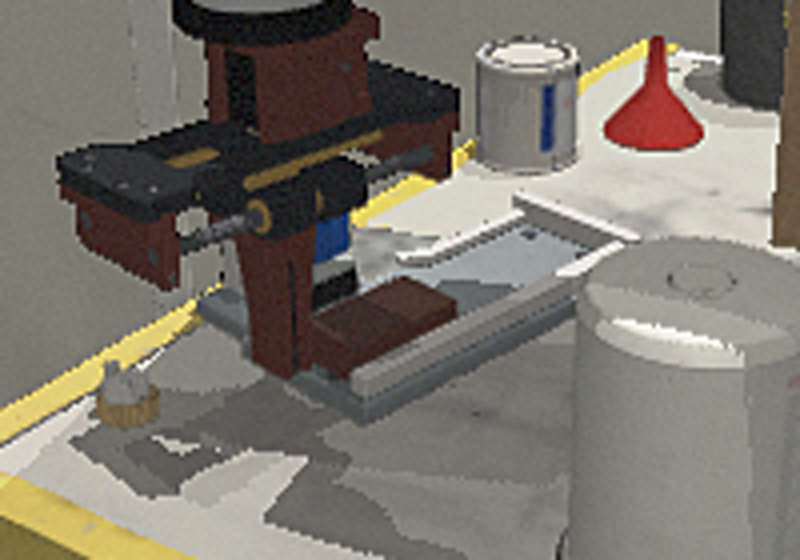

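The tip now shows at (292,380), which fits a height of about 0.02 m beside the block's left end. The air cap is untouched. I push.

Call:
move_arm(
  targets=[
    [[0,0,-5,0,1],[0,0,-4,0,1],[0,0,-4,0,1],[0,0,-4,0,1],[0,0,-5,0,1],[0,0,-6,0,1],[0,0,-6,0,1],[0,0,-6,0,1]],
  ],
)

```text
time_s: 9.95
tool_pos: [0.419, 0.204, 0.0099]
orientation: [-0.487, 0.513, -0.487, -0.513]
ft_force: [0.7, 1.7, 0.2]
grip_width: 0.0008
```

```bash
cat > chk.py <<'E'
from h import *
s=r.read_state()
th=np.radians(3.0);R=np.array([[np.cos(th),-np.sin(th)],[np.sin(th),np.cos(th)]]);t=np.array([.4529,.1215])
print(s["time_s"],(R.T@(s["tool_pos"][:2]-t)*1000).round(1),s["tool_pos"],s["ft_force"])
im=optics.camera("scene"); p=optics.camera_params("scene")
# block's right end: rightmost brown pixels ; top-near-right corner at z .034
for q in blobs(im,(0,60,20),(14,255,130),(270,205,380,250),30):
    q=q[:,0]; i=q[:,0].argmax(); X=onz(p,q[i]+[.5,0],.034); print("brown bbox",q.min(0),q.max(0),"right corner",q[i],"clamp",(R.T@(X[:2]-t)*1000).round(1))
E
python3 chk.py
```

```text
9.95 [-29.6  84.2] [0.41897149 0.20401228 0.00985301] [0.65123686 1.65758367 0.18044851]
brown bbox [276 205] [321 239] right corner [321 225] clamp [-61.5  19.9]
```

Call:
move_arm(
  targets=[
    [[0,0,-7,0,1],[0,0,-7,0,1],[0,0,-7,0,1],[0,0,-7,0,1],[0,0,-7,0,1],[0,0,-7,0,1],[0,0,-7,0,1],[0,0,-7,0,1]],
  ],
)

```text
time_s: 10.8
tool_pos: [0.4218, 0.1479, 0.0098]
orientation: [-0.487, 0.513, -0.487, -0.513]
ft_force: [0.8, 0.8, 0.5]
grip_width: 0.0005
```

```bash
python3 chk.py
```

```text
10.8 [-29.7  28. ] [0.42175833 0.14794646 0.00979307] [0.80776757 0.77585094 0.49576935]
brown bbox [299 205] [339 229] right corner [339 216] clamp [-60.5 -35. ]
```

```bash
cat > chk2.py <<'E'
from h import *
th=np.radians(3.0);R=np.array([[np.cos(th),-np.sin(th)],[np.sin(th),np.cos(th)]]);t=np.array([.4529,.1215])
W=lambda x,y,z:np.r_[R@np.array([x,y])+t,z]
for n in("top","scene"):
    p=optics.camera_params(n); im=optics.camera(n); cv2.imwrite(f"pics/c_{n}.png",im[:,:,::-1]); hsv=cv2.cvtColor(im,cv2.COLOR_RGB2HSV)
    for x in (-.045,-.03,-.015):
        print(n,x,[(y,hsv[tuple(proj(p,W(x,y/1000,.034)).round().astype(int)[::-1])].tolist()) for y in range(10,-96,-8)])
E
python3 chk2.py
```

```text
top -0.045 [(10, [22, 40, 96]), (2, [22, 47, 98]), (-6, [23, 45, 97]), (-14, [20, 39, 97]), (-22, [23, 46, 89]), (-30, [19, 46, 94]), (-38, [18, 39, 86]), (-46, [18, 45, 85]), (-54, [20, 44, 86]), (-62, [20, 36, 86]), (-70, [20, 38, 81]), (-78, [21, 42, 79]), (-86, [18, 42, 79]), (-94, [21, 44, 82])]
top -0.03 [(10, [19, 41, 100]), (2, [23, 44, 98]), (-6, [23, 42, 97]), (-14, [22, 40, 96]), (-22, [20, 41, 93]), (-30, [18, 40, 96]), (-38, [21, 43, 95]), (-46, [23, 42, 97]), (-54, [18, 45, 96]), (-62, [21, 43, 95]), (-70, [17, 42, 97]), (-78, [20, 41, 93]), (-86, [22, 42, 91]), (-94, [17, 41, 87])]
top -0.015 [(10, [18, 43, 101]), (2, [21, 42, 97]), (-6, [20, 38, 100]), (-14, [19, 44, 99]), (-22, [21, 43, 101]), (-30, [21, 42, 98]), (-38, [20, 47, 98]), (-46, [26, 39, 98]), (-54, [22, 39, 97]), (-62, [19, 42, 98]), (-70, [19, 41, 99]), (-78, [21, 42, 97]), (-86, [21, 44, 98]), (-94, [24, 41, 94])]
scene -0.045 [(10, [11, 100, 56]), (2, [9, 72, 57]), (-6, [2, 69, 59]), (-14, [0, 82, 56]), (-22, [3, 115, 53]), (-30, [10, 71, 54]), (-38, [3, 76, 74]), (-46, [4, 95, 75]), (-54, [94, 18, 97]), (-62, [86, 14, 130]), (-70, [17, 16, 113]), (-78, [23, 19, 105]), (-86, [17, 9, 242]), (-94, [20, 15, 155])]
scene -0.03 [(10, [1, 103, 57]), (2, [11, 88, 81]), (-6, [9, 75, 58]), (-14, [6, 64, 60]), (-22, [8, 81, 60]), (-30, [7, 75, 61]), (-38, [11, 81, 76]), (-46, [7, 93, 74]), (-54, [90, 16, 172]), (-62, [78, 10, 134]), (-70, [26, 16, 112]), (-78, [26, 17, 106]), (-86, [20, 10, 240]), (-94, [24, 20, 190])]
scene -0.015 [(10, [7, 109, 68]), (2, [5, 100, 66]), (-6, [8, 127, 58]), (-14, [8, 95, 51]), (-22, [2, 81, 57]), (-30, [9, 107, 50]), (-38, [8, 91, 76]), (-46, [5, 93, 77]), (-54, [93, 16, 177]), (-62, [99, 14, 129]), (-70, [21, 16, 111]), (-78, [23, 19, 109]), (-86, [15, 11, 236]), (-94, [20, 20, 196])]
```

Sampling along the block's top puts its right end at y≈−50, the same on all three lines, so it is square. That leaves about 45 mm to the stop.

Call:
move_arm(
  targets=[
    [[0,0,-7,0,1],[0,0,-7,0,1],[0,0,-7,0,1],[0,0,-7,0,1],[0,0,-5,0,1],[0,0,-4,0,1],[0,0,-3,0,1],[0,0,-2,0,1],[0,0,0,0,1]],
  ],
)

```text
time_s: 11.85
tool_pos: [0.4236, 0.1063, 0.0097]
orientation: [0.487, -0.513, 0.487, 0.513]
ft_force: [-0.5, 0.0, 0.6]
grip_width: 0.0006
```

Call:
move_arm(
  targets=[
    [[0,0,-1.5,0,1],[0,0,-1.5,0,1],[0,0,0,0,1]],
  ],
)

```text
time_s: 12.15
tool_pos: [0.4239, 0.1039, 0.0098]
orientation: [0.487, -0.513, 0.487, 0.513]
ft_force: [-0.1, 4.7, -0.3]
grip_width: 0.0003
```

```bash
python3 chk2.py | grep scene; python3 chk.py | head -1
```

```text
scene -0.045 [(10, [105, 27, 75]), (2, [7, 108, 52]), (-6, [4, 105, 51]), (-14, [6, 101, 68]), (-22, [5, 104, 59]), (-30, [6, 68, 60]), (-38, [5, 84, 61]), (-46, [15, 62, 58]), (-54, [9, 89, 57]), (-62, [6, 73, 56]), (-70, [177, 97, 55]), (-78, [7, 88, 75]), (-86, [6, 112, 66]), (-94, [13, 26, 158])]
scene -0.03 [(10, [105, 22, 71]), (2, [12, 17, 74]), (-6, [0, 128, 60]), (-14, [8, 127, 62]), (-22, [9, 84, 58]), (-30, [3, 129, 65]), (-38, [10, 104, 71]), (-46, [5, 81, 79]), (-54, [8, 87, 53]), (-62, [12, 118, 56]), (-70, [2, 91, 56]), (-78, [3, 87, 56]), (-86, [3, 103, 69]), (-94, [30, 12, 143])]
scene -0.015 [(10, [85, 15, 104]), (2, [81, 18, 102]), (-6, [102, 23, 109]), (-14, [7, 138, 61]), (-22, [179, 117, 61]), (-30, [4, 130, 59]), (-38, [5, 77, 40]), (-46, [8, 133, 65]), (-54, [6, 63, 57]), (-62, [5, 85, 57]), (-70, [8, 103, 57]), (-78, [7, 87, 53]), (-86, [5, 114, 65]), (-94, [22, 13, 208])]
12.25 [-29.9 -16.1] [0.42389971 0.10390609 0.00978721] [-0.21405583  5.43657486 -0.80007988]
```

The force rose to 5 N with the block's right end near −92, so it is against the stop. I retract and rise clear.

Call:
move_arm(
  targets=[
    [[0,0,4,0,1],[0,0,8,0,1],[0,0,8,0,1],[-20,0,0,0,1],[-30,0,0,0,1],[-40,0,0,0,1],[-40,0,0,0,1],[-30,20,30,0,1],[0,30,40,0,1],[0,30,40,0,1],[0,30,40,0,1],[0,0,0,0,1]],
  ],
)

```text
time_s: 13.5
tool_pos: [0.3016, 0.2714, 0.17]
orientation: [0.485, -0.514, 0.485, 0.515]
ft_force: [0.4, -0.4, 1.0]
grip_width: 0.0004
```

```bash
python3 chk.py; python3 - <<'E'
from h import *
th=np.radians(3.0);R=np.array([[np.cos(th),-np.sin(th)],[np.sin(th),np.cos(th)]]);t=np.array([.4529,.1215])
im=optics.camera("scene"); p=optics.camera_params("scene")
b=max(blobs(im,(105,120,40),(125,255,255),(230,170,330,260)),key=cv2.contourArea)[:,0]; print("blue bbox",b.min(0),b.max(0))
c=im[150:290,200:400,::-1]; tp=optics.camera("top")[:,:,::-1]
cv2.imwrite("pics/end.png",np.vstack([cv2.resize(c,(560,392),interpolation=cv2.INTER_CUBIC),cv2.resize(tp[190:265,200:410],(560,200),interpolation=cv2.INTER_CUBIC)]))
E
```

```text
13.5 [-143.3  157.6] [0.3015955  0.27141434 0.17002179] [ 0.37247509 -0.43522546  0.98055619]
brown bbox [319 205] [352 221] right corner [352 209] clamp [-58.1 -79.9]
blue bbox [267 190] [286 219]
```

View pics/end.png

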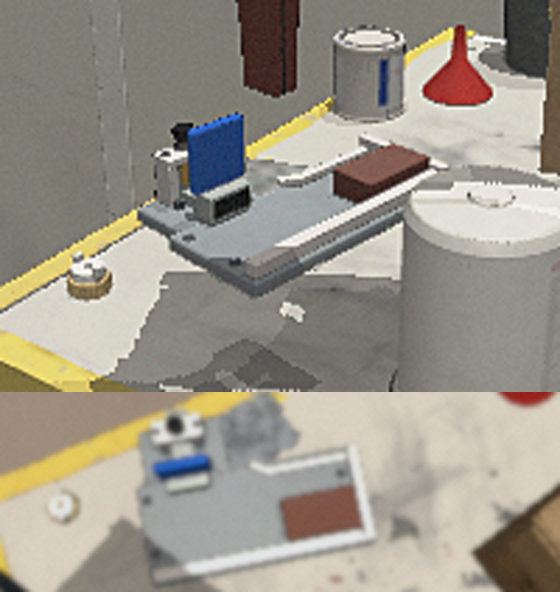

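The block lies flat in the channel by the stop, the plate is latched, the other things stand where they were, and the hand is clear. I take one last number from the top view, then hand in.

```bash
python3 - <<'E'
from h import *
th=np.radians(3.0);R=np.array([[np.cos(th),-np.sin(th)],[np.sin(th),np.cos(th)]]);t=np.array([.4529,.1215])
im=optics.camera("top"); p=optics.camera_params("top"); y=None
for q in blobs(im,(0,70,40),(14,255,200),(240,200,350,270),100):
    rc=cv2.minAreaRect(q); X=onz(p,rc[0],.034); c=R.T@(X[:2]-t)*1000; y=c[1]; print(rc,c.round(1))
if y is not None and -66<y<-53: r.sign_off(); print("handed in")
E
```

```text
((320.01922607421875, 235.09617614746094), (15.100942611694336, 27.06402587890625), 78.69007110595703) [-30.  -59.7]
the job is handed in; nothing more can be done
handed in
```

The job is done and handed in at about 13.6 s on the robot's clock. I pushed the blue plate back to about 0.045 and let it go, and it latched. Then I pushed the block right along the fence until it met the end stop, and lifted the hand clear.

**Last checks:**
- **Block:** the top camera put its centre at clamp x −30, y −59.7 mm, flat and square. The push force rose to about 5 N at the end stop.
- **Slide:** the blue plate sits at the same pixels as right after latching, which fits a joint value of about 0.030.
- **Other things:** the air cap, tin and funnel look unmoved in the last picture. I did not measure them.

**What disagreed:**
- **First block push missed:** with the jaws shut, the fingertips stood about 24 mm higher than the stated tip offset. The hand passed over the block without touching it. I saw this in the pictures, went 24 mm lower and repeated the push.
- **One scene-camera reading was off:** it put the block's right end at y −80 mm rather than −95. The top view, the contact force and colour samples along the block did not bear that out, so I set it aside.

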